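# Lift a travel rod out of the half-opened counter showcase and hold it up

### The job

A customer wants to see the travel rod with the orange grip that lies in the glass-topped counter showcase. Slide the glass that has the black handle fully open over the fixed one, thread the rod out slantwise through that half opening without forcing it against the glass, and finish holding it in the gripper, level and still, with both ends a good hand's width (about 10 cm) above the glass. Leave the glass open, and leave the blue rod in its rest and the reel and line spool on the counter where they are.

Things in the scene. Friction and masses are not known exactly. Their poses are not given: they have to be found in the camera images.
- case: low fixed counter showcase, 250 (its x) by 500 (its y) mm, light wood walls 15 thick and 116 high, aluminium trim, inner floor (grey lining) 12 above the underside. Origin: centre of underside; x points away from the robot, y to the left (turned by its yaw). Runner lips 5 wide on the two long walls reach 128. Glass top: half y>0 always covered, half y<0 by the sliding glass
- right_rest (a point): black notched rest bar across the case's inside, 10 mm thick, at case y -172 mm; the point lies in its middle at the top, 50 mm above the case's underside. Rods lie in 28 mm wide notches at case x -40 and +40 mm, cut 10 mm deep
- left_rest (a point): the same bar at case y +100 mm, top 52.5 mm above the case's underside, notches 10 mm deep
- fixed_glass: fixed left half of the glass top, 5 mm thick, with an aluminium strip on its free edge, which lies at case y = 0; it covers case y 0 to 241 mm, underside 111 mm and top 116 mm above the case's underside. Origin: centre of its underside
- pane (a joint): travel of the sliding right half of the glass top, m along the case's +y: 0 closed, grows as it opens leftwards over the fixed glass, stop at 0.248 (its trailing edge then at case y 0; the case is open from there to its right end wall, inner face y -235 mm). Friction about 1.5 N, stays where left. Pane 238 by 250 by 5 mm, its top 123.5 mm above the case's underside
- pane_handle (a point): grip point of the sliding glass's handle: black bar standing up 30 mm from the glass, 110 mm long along the case's x, 12 mm thick. The point is mid-bar, 13 mm below its top; in the case's frame x 0, y -208 mm + joint value, 140.5 mm high
- rod: wanted rod: closed telescopic rod, 400 mm long, 0.11-0.23 kg, round. Origin on its axis at mid-length, own y from butt to tip. Orange grip 24 mm thick at y -190 to -56; reel seat 21-25 to +40; grey tube 19 to +145; black tip cap 23, tapering into the tube. Starts in one pair of notches, butt to the right (-y), along the case's y within 1 degree, axis 52 mm above the case's underside, middle within 8 mm of the case's
- rod_butt (a point): butt end of the wanted rod's axis (rubber cap, 25 mm thick, at the orange grip), 200 mm before the rod's origin
- rod_tip (a point): tip end of the wanted rod's axis (black cap, 23 mm thick), 200 mm past the rod's origin
- other_rod: rod of the same size with a blue grip and green tube, in the other pair of notches, to be left there. Origin and axes as for the wanted rod
- reel: spinning reel stood on its blue spool, on the counter right of the case, within 55 mm of its axis and 92 mm high, to be left alone. Origin: centre of its underside
- spool: red spool of green line lying flat on the counter right of the case, 72 mm across, 28 mm high, to be left alone. Origin: centre of its underside

How it is judged:
By the outcome, as a careful person would: the job done as asked, in the order asked, and still so for the second after the job is handed in, while the arm keeps its last pose, push and grip.
It also fails if it takes over 45 s, if anything falls off the work surface, if the arm or the gripper's body presses on something with over 40 N, if the wrist force passes 120 N, or if a joint passes its speed limit or range.

### The arm

A 6-joint arm with a two-finger parallel gripper is mounted at the origin on the work surface. World frame = base frame: x ahead of the robot, y to its left, z up, the work surface at z = 0. Lengths are in m, angles in degrees, forces in N, time in s.
With the tool pointing down it reaches from about 0.4 to 0.925 m from the base axis. Payload 3.4 kg.
Tool frame: the origin (TCP) lies midway between the tips of the shut fingers; the grasp point (between the pads) lies 19 mm behind it; z points along the fingers, y is the direction in which the jaws open and shut (so a half turn about z gives the same grasp; the last joint's range is limited). The gripper opens to 85 mm and grips with 20 to 120 N. Pads are 22 mm wide; open, the fingers measure 114 mm over their backs; the gripper's body (76 mm by 85 mm) begins 54 mm behind the grasp point. The pads swing forward as they close: fully open they stand 13 mm farther back than shut.
Start: joints at [-77.836, 17.578, 86.31, -0, 76.112, -4.211], TCP at [0.162, -0.552, 0.231] pointing down, gripper open.
Joint ranges: [-179.03, 179.03], [-60, 130.46], [8.19, 133.38], [-81.62, 261.62], [5.75, 156.47], [-153.77, 153.77]. Speed limits (degrees/s): [147.25, 147.25, 180, 180, 180, 180].

### API

Orientations are given as a 3x3 rotation matrix whose columns are the frame's x, y, z axes.
In Python, from bench import r, snapshot, calibration gives the robot as it stands. The module is installed in compiled form; this text tells all that it offers.
- The arm moves only by the tool step_arm, never from a script. Its argument "commands" is a list of rows, each a list of 7 numbers: the shift along the tool's x, y, z in units of 25 mm (1.0 is 25 mm), then the turn, a rotation vector about the tool's x, y, z in units of 5 degrees (1.0 is 5 degrees), then the closure, from 0 (fully open) to 1 (shut). A call has 1 to 20 rows; each row shifts and turns the commanded pose from where the row before left it, along the tool's axes as they then stand; what a row does not reach is not made up. A row lasts 1/8 s, in which the tool goes at most 62.5 mm and 10.7 degrees, less where a joint would pass 70% of its speed; a pose out of reach is approached as far as the arm can. A call is refused whole if a number of a shift passes 1 or a number of a turn 1, either way. A call with a gripper value outside its range is refused whole. The fingers move at their own pace and stop on an object; "squeeze" is the grip in N (left out, the last holds). Time passes only in rows, so rows that do not move let the fingers close. It gives the time, the measured TCP pose, the force and the opening at its end, in the units of the state.
- r.get_obs(): the state, without advancing time (a new reading comes with each control period).
- snapshot(name): name is "side" or "top"; returns (picture, depth): 420x560x3 uint8, red, green, blue; 420x560 float32, m along the optical axis (not along the pixel's ray), 0 where there is no reading.
- calibration(name): a dict with "fovy" (degrees; the focal length in pixels is half the picture's height over the tangent of half this angle, whatever the lens; pixels are square), "cx", "cy" (the principal point, pixels), "view" (4x4, takes a point from world to camera coordinates). Camera axes: x right, y up, looking along -z (the intrinsics and any distortion apply to the point x, -y, -z); pixel columns grow to the right and rows downward; lengths in m; the calibration is good to about 2 mm. A picture is of the moment at which its call begins. calibration takes no time and is no camera call.
- r.hand_in(): hands the job in, once; it reports no verdict.
The state is a dict: "clock": time; "joints": joint angles; "joint_velocities": joint speeds; "joint_efforts": joint torques, N m; "ee_pos": TCP position; "tool_rot": TCP orientation; "ft_force": force on the tool from outside, world axes, zero at the start; "moment": the same for the moment, N m; "finger_gap": opening from 0.0 (shut) to 1.0 (fully open).
Only numpy, scipy, OpenCV 4.12 (cv2) and the standard library are available. Lean on these libraries where they do the work, as an engineer would, in place of code of your own. Each camera call takes 0.05 s, during which the arm holds its last target.

## Working session

There is one attempt and no reset: what is moved stays moved. The work goes in short steps, Python scripts to look and compute and a tool call to move; the robot and the scene stay as the last step left them, time stands still between calls to the robot, and variables do not carry over. Pictures are saved under pics/ and viewed, and the job is handed in when it is done.

Besides the shell and the picture viewer there is one more tool, called after ">>>" in YAML: its name, and indented under it one key for each argument. step_arm: Moves the arm, as the interface text tells. Its arguments: {"type":"object","properties":{"commands":{"type":"array","items":{"type":"array","items":{"type":"number"}}},"squeeze":{"type":"number"}},"required":["commands"]}

```bash
ls; mkdir -p pics; python3 - <<'E'
from bench import r,snapshot,calibration
import cv2,numpy as np
for n in("side","top"):
    p,d=snapshot(n); cv2.imwrite(f"pics/{n}0.png",p[:,:,::-1]); np.savez(f"pics/{n}0.npz",p=p,d=d)
    c=calibration(n); print(n,{k:(np.round(v,4).tolist() if k=="view" else v) for k,v in c.items()})
o=r.get_obs(); print(o)
E
```

```text
pics
side {'fovy': 42.118201273803976, 'cx': 286.29016499675544, 'cy': 214.2346939028874, 'view': [[0.9977, -0.0673, 0.0014, -0.5425], [0.0425, 0.6463, 0.7619, -0.0812], [-0.0522, -0.7601, 0.6477, -1.4858], [0.0, 0.0, 0.0, 1.0]]}
top {'fovy': 57.05939256385078, 'cx': 275.1989267823392, 'cy': 204.4495770584905, 'view': [[0.0177, -0.9998, 0.0081, -0.0888], [0.989, 0.0187, 0.1468, -0.5226], [-0.1469, 0.0054, 0.9891, -1.123], [0.0, 0.0, 0.0, 1.0]]}
{'clock': 0.1, 'joints': array([-7.78371414e+01,  1.76199050e+01,  8.63755950e+01,  6.31323951e-04,
        7.61132271e+01, -4.21037374e+00]), 'joint_velocities': array([-0.03296135, -0.09443091, -0.06842395,  0.1212174 , -0.09840563,
       -0.07198558]), 'joint_efforts': array([ 1.11903275e-03, -4.58527851e+01, -2.52608424e+01, -2.31050285e-05,
        5.50938697e-03,  4.06394790e-06]), 'ee_pos': array([ 0.16194373, -0.55106519,  0.2304592 ]), 'tool_rot': array([[ 9.59446553e-01,  2.81890336e-01, -3.89360582e-04],
       [ 2.81890565e-01, -9.59444767e-01,  1.85730203e-03],
       [ 1.49985520e-04, -1.89173910e-03, -9.99998199e-01]]), 'ft_force': array([-0.28181812,  0.07693536, -1.31488896]), 'moment': array([-0.01136835,  0.02433049,  0.03904102]), 'finger_gap': 0.9974440783564801}
```

View pics/side0.png

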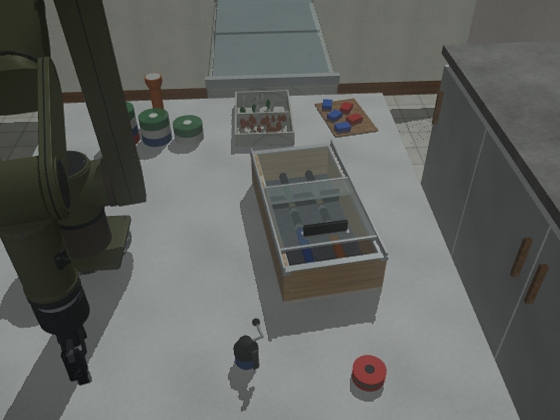

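View pics/top0.png

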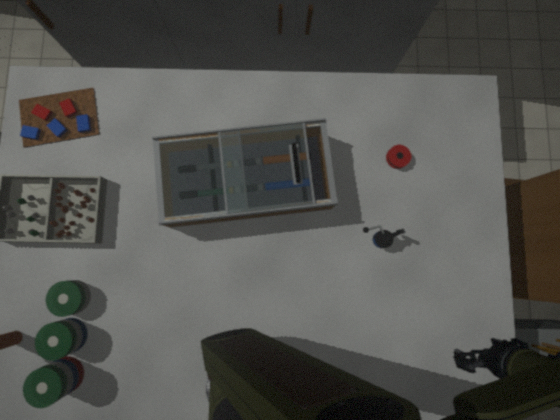

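```bash
python3 - <<'E'
import cv2,numpy as np
p=cv2.imread("pics/top0.png")[105:235,145:345]; 
p=cv2.convertScaleAbs(p,alpha=1.5,beta=10)
cv2.imwrite("pics/top0c.png",cv2.resize(p,None,fx=4,fy=4,interpolation=cv2.INTER_CUBIC))
p=cv2.imread("pics/side0.png")[135:305,240:400]; 
p=cv2.convertScaleAbs(p,alpha=1.5,beta=10)
cv2.imwrite("pics/side0c.png",cv2.resize(p,None,fx=3.5,fy=3.5,interpolation=cv2.INTER_CUBIC))
from bench import calibration
print(calibration("top").keys())
E
```

```text
dict_keys(['fovy', 'cx', 'cy', 'view'])
```

View pics/top0c.png

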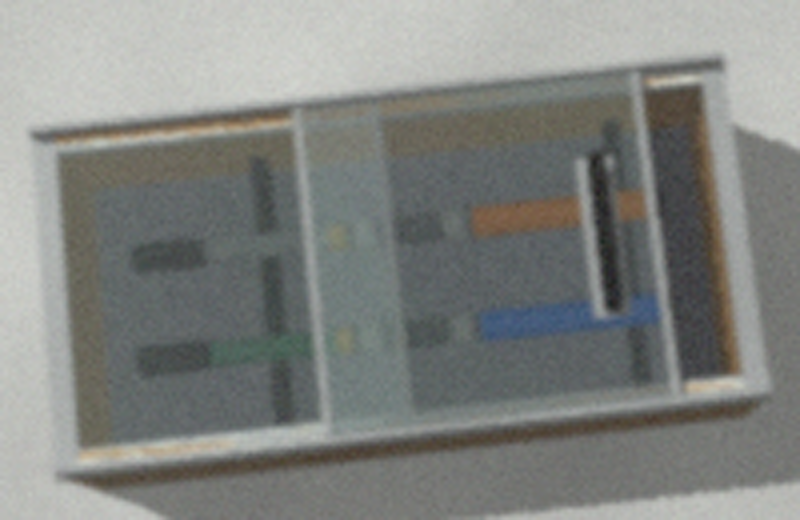

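View pics/side0c.png

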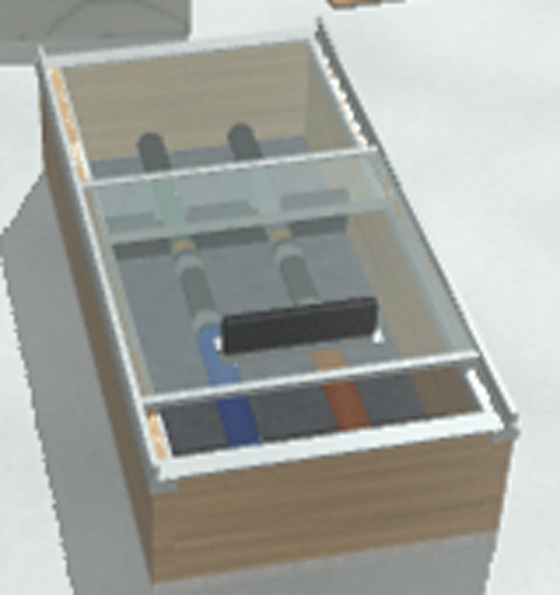

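```bash
cat > h.py <<'E'
import numpy as np
from bench import r,snapshot,calibration
from scipy.optimize import least_squares
C={n:calibration(n) for n in("side","top")}
def proj(n,P):
    c=C[n];P=np.atleast_2d(P);q=P@c["view"][:3,:3].T+c["view"][:3,3]
    f=210/np.tan(np.radians(c["fovy"]/2))
    return np.c_[c["cx"]+f*q[:,0]/-q[:,2],c["cy"]+f*q[:,1]/q[:,2]]
def ray(n,uv):
    c=C[n];f=210/np.tan(np.radians(c["fovy"]/2));R=c["view"][:3,:3]
    o=-R.T@c["view"][:3,3]; d=R.T@np.array([(uv[0]-c["cx"])/f,-(uv[1]-c["cy"])/f,-1]);return o,d
def atz(n,uv,z):
    o,d=ray(n,uv);return o+d*(z-o[2])/d[2]
def c2w(q,P):
    P=np.atleast_2d(P);a=np.radians(q[2]);R=np.array([[np.cos(a),-np.sin(a),0],[np.sin(a),np.cos(a),0],[0,0,1]])
    return P@R.T+[q[0],q[1],0]
def w2c(q,P):
    P=np.atleast_2d(P);a=np.radians(q[2]);R=np.array([[np.cos(a),-np.sin(a),0],[np.sin(a),np.cos(a),0],[0,0,1]])
    return (P-[q[0],q[1],0])@R
E
python3 - <<'E'
from h import *
tc=lambda u,v:(u/4+145-.4,v/4+105-.4); sc=lambda u,v:(u/3.5+240-.4,v/3.5+135-.4)
X,Y=.125,.25
M=[("top",tc(32,130),(X,Y,.128)),("top",tc(722,57),(X,-Y,.128)),("top",tc(770,398),(-X,-Y,.128)),("top",tc(62,478),(-X,Y,.128)),
("side",sc(38,48),(-X,Y,.128)),("side",sc(153,480),(-X,-Y,.128)),("side",sc(517,418),(X,-Y,.128)),("side",sc(320,18),(X,Y,.128)),
("side",sc(155,583),(-X,-Y,0)),("side",sc(500,530),(X,-Y,0))]
def res(q,full=False):
    e=np.array([proj(n,c2w(q[:3],p))[0]-uv for n,uv,p in M]);return e if full else e.ravel()
for sel in ("all","top","side"):
    MM=M
    s=[i for i,m in enumerate(M) if sel=="all" or m[0]==sel]
    f=lambda q:res(q,True)[s].ravel()
    o=least_squares(f,[.7,-.0,0],loss="soft_l1",x_scale=[.01,.01,1]);print(sel,o.x);print(np.round(res(o.x,True),1).tolist())
q=least_squares(lambda q:res(q),[.7,0,0],loss="soft_l1",x_scale=[.01,.01,1]).x
for n,uv,z in [("top",tc(595,157),.1535),("top",tc(612,317),.1535),("top",tc(637,85),.1235),("top",tc(675,385),.1235),("top",tc(472,222),.06),("top",tc(133,258),.06),("top",tc(480,326),.06),("side",sc(222,316),.1535),("side",sc(376,296),.1535)]:
    print(n,z,w2c(q,atz(n,uv,z))*1e3)
E
```

```text
all [0.60875319 0.01196888 7.86661884]
[[-1.3, -0.3], [0.3, -1.6], [0.7, -1.4], [-2.2, -0.2], [-1.1, 0.8], [-0.3, -2.4], [0.4, -0.4], [0.2, 0.1], [-0.7, 4.9], [-1.0, 4.4]]
top [0.60640079 0.01052954 7.53019915]
[[-0.7, 0.0], [1.1, -0.3], [1.1, -0.0], [-2.0, 0.2], [-1.4, 0.9], [-1.9, -2.1], [-0.9, 0.4], [-0.0, 0.5], [-2.3, 5.3], [-2.3, 5.1]]
side [0.610223   0.01563976 7.84447432]
[[-2.6, -0.8], [-1.0, -2.0], [-0.6, -1.9], [-3.5, -0.8], [-0.6, 0.1], [0.2, -3.7], [0.7, -1.5], [0.5, -0.5], [-0.2, 3.7], [-0.7, 3.2]]
top 0.1535 [[  49.64664955 -146.1093195   153.5       ]]
top 0.1535 [[ -63.88097105 -143.37798191  153.5       ]]
top 0.1235 [[ 108.37293583 -185.67085261  123.5       ]]
top 0.1235 [[-111.2244316  -183.62862769  123.5       ]]
top 0.06 [[ 38.72373947 -56.73491905  60.        ]]
top 0.06 [[ 40.9069135  197.79901127  60.        ]]
top 0.06 [[-40.95197919 -53.53265739  60.        ]]
side 0.1535 [[ -53.25987606 -138.90101714  153.5       ]]
side 0.1535 [[  56.73302184 -140.04771465  153.5       ]]
```

```bash
python3 - <<'E'
from h import *
for n in("side","top"):
    d=np.load(f"pics/{n}0.npz")["d"]; c=C[n]; f=210/np.tan(np.radians(c["fovy"]/2))
    v,u=np.mgrid[:420,:560]; 
    P=np.stack([(u-c["cx"])/f*d,-(v-c["cy"])/f*d,-d],-1); R=c["view"][:3,:3]; W=(P-c["view"][:3,3])@R
    W[d==0]=np.nan; np.save(f"pics/{n}W.npy",W)
    pts=dict(side=[(200,170),(200,300),(300,350),(420,250),(380,180),(330,390),(140,350),(360,230),(320,272),(330,262),(270,200)],top=[(120,180),(250,90),(350,150),(350,250),(250,260),(450,200),(100,300),(330,170),(157,190),(300,160)])[n]
    for u,v in pts:
        print(n,u,v,np.round(np.nanmedian(W[v-1:v+2,u-1:u+2].reshape(-1,3),0),4))
E
```

```text
side 200 170 [0.2889 0.3216 0.0013]
side 200 300 [ 0.3171 -0.2196  0.0005]
side 300 350 [ 5.487e-01 -3.822e-01  3.000e-04]
side 420 250 [ 0.899  -0.0839  0.0011]
side 380 180 [0.8526 0.2321 0.0038]
side 330 390 [ 0.603  -0.4867  0.0015]
side 140 350 [ 0.1907 -0.3567  0.0018]
side 360 230 [ 0.7167 -0.1294  0.125 ]
side 320 272 [ 0.6065 -0.2372  0.0955]
side 330 262 [ 0.6301 -0.2275  0.1185]
side 270 200 [0.5008 0.0041 0.1243]
top 120 180 [ 5.980e-01  4.074e-01 -3.000e-04]
top 250 90 [9.042e-01 9.000e-03 3.000e-04]
top 350 150 [ 7.098e-01 -3.144e-01 -1.000e-04]
top 350 250 [ 3.933e-01 -3.111e-01 -1.000e-04]
top 250 260 [ 0.3576 -0.0057 -0.0009]
top 450 200 [ 0.5545 -0.6255 -0.001 ]
top 100 300 [ 2.313e-01  4.390e-01 -1.000e-04]
top 330 170 [ 0.6145 -0.2331  0.1162]
top 157 190 [0.5502 0.2547 0.1151]
top 300 160 [ 0.641  -0.1471  0.1245]
```

```bash
python3 - <<'E'
from h import *
q0=[.6085,.012,7.8]
for n in("top","side"):
    W=np.load(f"pics/{n}W.npy").reshape(-1,3);W=W[~np.isnan(W[:,0])]
    c=w2c(q0,W)*1e3
    m=(abs(c[:,0])<150)&(abs(c[:,1])<275)&(c[:,2]>105)&(c[:,2]<135);c=c[m]
    print(n)
    for y in range(-240,241,40):
        s=c[(abs(c[:,1]-y)<20)]; print(y,"xmin/max",np.percentile(s[:,0],[1,99]).round(1),"z",np.median(s[s[:,0]>112][:,2]).round(1),np.median(s[s[:,0]<-112][:,2]).round(1), np.median(s[abs(s[:,0])<80][:,2]).round(1))
    for x in range(-100,101,40):
        s=c[(abs(c[:,0]-x)<20)]; print(x,"ymin/max",np.percentile(s[:,1],[1,99]).round(1))
E
```

```text
top
-240 xmin/max [-125.8  122.5] z 118.4 117.3 116.1
-200 xmin/max [-126.7  124.6] z 122.1 118.4 123.9
-160 xmin/max [-125.5  123.2] z 124.8 123.1 123.5
-120 xmin/max [-125.2  122.7] z 124.9 122.8 123.3
-80 xmin/max [-125.  123.] z 124.1 123.9 123.1
-40 xmin/max [-124.9  123.1] z 124.2 123.0 123.3
0 xmin/max [-124.9  123.3] z 123.9 122.8 123.0
40 xmin/max [-124.5  123.4] z 124.1 123.8 123.3
80 xmin/max [-124.6  123.2] z 118.9 118.0 115.6
120 xmin/max [-124.   123.4] z 118.1 117.5 115.6
160 xmin/max [-123.9  123.6] z 117.9 117.6 115.6
200 xmin/max [-124.3  124. ] z 118.3 117.5 115.6
240 xmin/max [-123.5  124.3] z 117.4 118.4 115.6
-100 ymin/max [-246.4  246.6]
-60 ymin/max [-246.3  246.9]
-20 ymin/max [-246.2  246.3]
20 ymin/max [-246.5  246.1]
60 ymin/max [-247.   245.6]
100 ymin/max [-247.4  245.7]
side
-240 xmin/max [-124.8  125.5] z 118.3 118.2 116.8
-200 xmin/max [-125.6  125.7] z 121.5 119.2 124.9
-160 xmin/max [-125.1  124. ] z 126.0 124.1 125.8
-120 xmin/max [-125.2  124.7] z 126.5 124.4 125.4
-80 xmin/max [-124.5  124.2] z 125.8 124.4 125.1
-40 xmin/max [-124.3  123.8] z 125.9 125.4 124.8
0 xmin/max [-124.6  125.3] z 126.3 124.9 125.0
40 xmin/max [-123.9  124.3] z 126.5 125.0 125.0
80 xmin/max [-124.5  124.8] z 121.9 120.4 118.2
120 xmin/max [-123.   124.1] z 120.7 119.3 117.7
160 xmin/max [-123.1  124.8] z 120.3 120.2 117.6
200 xmin/max [-122.9  123.6] z 120.2 118.2 117.7
240 xmin/max [-124.   125.6] z 120.9 119.5 117.8
-100 ymin/max [-249.9  248.4]
-60 ymin/max [-249.6  247. ]
-20 ymin/max [-249.3  247.4]
20 ymin/max [-249.3  246.2]
60 ymin/max [-249.6  248.4]
100 ymin/max [-250.4  246.1]
```

```bash
cat >> h.py <<'E'
from scipy.spatial.transform import Rotation as Ro
Q=[.608,.0117,7.6]
def tool(ax):  # "handle": tool y along -case y ; "rod": tool x along case +y
    a=np.radians(7.6+(90 if ax=="rod" else 0)); return np.array([[np.cos(a),np.sin(a),0],[np.sin(a),-np.cos(a),0],[0,0,-1]])
def delta(casep,R=None):
    o=r.get_obs();R0=o["tool_rot"]; p=c2w(Q,casep)[0]
    d=R0.T@(p-o["ee_pos"])*1000/25
    print("now case",(w2c(Q,o["ee_pos"])[0]*1e3).round(1),"t",o["clock"],"F",o["ft_force"].round(1),"gap",round(o["finger_gap"],3),"j",o["joints"].round(0))
    print("shift units",d.round(2))
    if R is not None: print("turn units (about current tool)",(Ro.from_matrix(R0.T@R).as_rotvec(degrees=True)/5).round(2))
E
python3 -c "
from h import *
delta([0,-.144,.225],tool('handle'))"
```

```text
now case [-516.6 -498.8  230.5] t 0.1 F [-0.3  0.1 -1.3] gap 0.997 j [-78.  18.  86.   0.  76.  -4.]
shift units [ 22.59 -10.88   0.24]
turn units (about current tool) [-0.02 -0.    1.75]
```

>>> step_arm:
  commands:
    - [1,-0.48,0,0,0,0,0.2]
    - [1,-0.48,0,0,0,0,0.4]
    - [1,-0.48,0,0,0,0,0.4]
    - [1,-0.48,0,0,0,0,0.4]
    - [1,-0.48,0,0,0,0,0.4]
    - [1,-0.48,0,0,0,0,0.4]
    - [1,-0.48,0,0,0,0,0.4]
    - [1,-0.48,0,0,0,0,0.4]
    - [1,-0.48,0,0,0,0,0.4]
    - [1,-0.48,0,0,0,0,0.4]
    - [1,-0.48,0,0,0,0,0.4]
    - [1,-0.48,0,0,0,0,0.4]
    - [1,-0.48,0,0,0,0,0.4]
    - [1,-0.48,0,0,0,0,0.4]
    - [1,-0.48,0,0,0,0,0.4]
    - [1,-0.48,0,0,0,0,0.4]
    - [1,-0.48,0,0,0,0,0.4]
    - [1,-0.48,0,0,0,0,0.4]
    - [1,-0.48,0,0,0,0,0.4]
    - [0.8,-0.48,0,0,0,0,0.4]

```text
clock: 2.6
ee_pos: [0.5699, -0.181, 0.2308]
tool_rot: [[0.959, 0.282, -0.001], [0.282, -0.959, 0.0], [-0.001, -0.001, -1.0]]
ft_force: [0.1, 0.3, 0.7]
finger_gap: 0.601
```

>>> step_arm:
  commands:
    - [0.8,-0.48,0,0,0,0.8,0.4]
    - [0.5,-0.4,0,0,0,0.7,0.4]
    - [0.3,-0.2,0,0,0,0.25,0.4]
    - [0,0,0,0,0,0,0.4]
    - [0,0,0,0,0,0,0.4]

```text
clock: 3.22
ee_pos: [0.6014, -0.1466, 0.2312]
tool_rot: [[0.991, 0.133, -0.001], [0.133, -0.991, -0.0], [-0.001, 0.0, -1.0]]
ft_force: [0.0, -0.5, -0.2]
finger_gap: 0.602
```

```bash
python3 -c "
from h import *
delta([0,-.144,.130],tool('handle'))
import cv2
for n in('side','top'):
    p,d=snapshot(n); np.savez(f'pics/{n}1.npz',p=p,d=d); cv2.imwrite(f'pics/{n}1.png',p[:,:,::-1])
a=cv2.imread('pics/side1.png')[80:310,200:420];cv2.imwrite('pics/s1c.png',cv2.resize(a,None,fx=2.6,fy=2.6,interpolation=cv2.INTER_CUBIC))
"
```

```text
now case [ -27.5 -156.   231.2] t 3.225 F [ 0.  -0.5 -0.2] gap 0.602 j [-18.  21.  81.  -0.  78.  65.]
shift units [ 1.1  -0.48  4.05]
turn units (about current tool) [0.   0.01 0.01]
```

View pics/s1c.png

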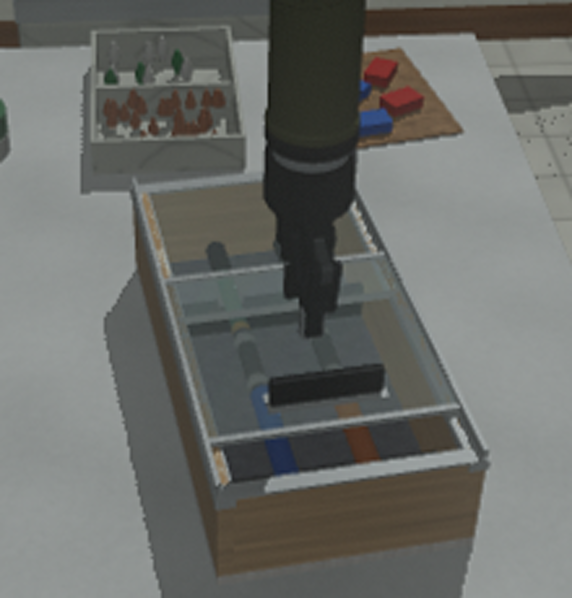

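```bash
python3 -c "
from h import *
for n in('top','side'):
    W=np.load(f'pics/{n}W.npy').reshape(-1,3);c=w2c(Q,W)*1e3
    m=(abs(c[:,0])<80)&(c[:,1]<0)&(c[:,1]>-230)&(c[:,2]>132)&(c[:,2]<165);c=c[m]
    print(n,len(c),np.percentile(c,[3,50,97],axis=0).round(1)); t=c[c[:,2]>148]; print(len(t),np.percentile(t,[3,50,97],axis=0).round(1))
"
```

```text
top 191 [[ -52.  -153.2  136.2]
 [  -0.6 -146.9  152.4]
 [  51.9 -141.8  156.1]]
167 [[ -49.5 -153.3  148.9]
 [   1.7 -147.5  152.7]
 [  52.  -142.   156.3]]
side 435 [[ -49.9 -154.6  132.8]
 [   0.6 -150.7  148.1]
 [  53.  -141.6  156.8]]
222 [[ -49.8 -154.5  148.3]
 [   1.6 -149.   153.6]
 [  53.  -140.6  157.2]]
```

>>> step_arm:
  commands:
    - [0.6,-0.2,0.8,0,0,0,0.4]
    - [0.5,-0.16,0.9,0,0,0,0.4]
    - [0,0,0.9,0,0,0,0.4]
    - [0,0,0.8,0,0,0,0.4]
    - [0,0,0.6,0,0,0,0.4]
    - [0,0,0,0,0,0,0.4]
    - [0,0,0,0,0,0,1]
    - [0,0,0,0,0,0,1]
    - [0,0,0,0,0,0,1]
    - [0,0,0,0,0,0,1]
    - [0,0,0,0,0,0,1]
    - [0,0,0,0,0,0,1]
  squeeze: 25

```text
clock: 4.82
ee_pos: [0.6287, -0.1338, 0.1325]
tool_rot: [[0.991, 0.133, 0.002], [0.133, -0.991, -0.0], [0.002, 0.001, -1.0]]
ft_force: [-1.0, 0.5, 5.7]
finger_gap: 0.136
```

```bash
python3 -c "
from h import *
delta([0,.04,.130],tool('handle'))"
```

```text
now case [   1.3 -146.9  132.5] t 4.825 F [-1.   0.5  5.7] gap 0.136 j [-16.  28.  85.   0.  67.  67.]
shift units [-0.05 -7.48  0.09]
turn units (about current tool) [ 0.01 -0.02  0.  ]
```

>>> step_arm:
  commands:
    - [0,0,-0.1,0,0,0,1]
    - [0,-0.2,-0.05,0,0,0,1]
    - [0,-0.4,0,0,0,0,1]
    - [0,-0.6,0,0,0,0,1]
    - [0,-0.6,0,0,0,0,1]
    - [0,-0.6,0,0,0,0,1]
    - [0,-0.6,0,0,0,0,1]
    - [0,-0.6,0,0,0,0,1]
    - [0,-0.6,0,0,0,0,1]
    - [0,-0.6,0,0,0,0,1]
    - [0,-0.6,0,0,0,0,1]
    - [0,-0.6,0,0,0,0,1]
    - [0,-0.5,0,0,0,0,1]
    - [0,-0.3,0,0,0,0,1]
    - [0,-0.2,0,0,0,0,1]
    - [0,-0.1,0,0,0,0,1]
    - [0,0,0,0,0,0,1]

```text
clock: 6.95
ee_pos: [0.6051, 0.0425, 0.1325]
tool_rot: [[0.991, 0.133, -0.0], [0.133, -0.991, 0.0], [-0.0, -0.0, -1.0]]
ft_force: [7.2, 0.4, -13.7]
finger_gap: 0.133
```

```bash
python3 -c "
from h import *
delta([0,.04,.130],tool('handle'))"
```

```text
now case [  1.2  30.9 132.5] t 6.95 F [  7.2   0.4 -13.7] gap 0.133 j [ 0. 25. 90.  0. 65. 82.]
shift units [-0.05 -0.36  0.1 ]
turn units (about current tool) [-0.    0.    0.01]
```

>>> step_arm:
  commands:
    - [0,-0.06,0.1,0,0,0,1]
    - [0,-0.06,0,0,0,0,1]
    - [0,-0.08,0,0,0,0,1]
    - [0,-0.08,0,0,0,0,1]
    - [0,-0.06,0,0,0,0,1]
    - [0,0,0,0,0,0,1]

```text
clock: 7.7
ee_pos: [0.604, 0.051, 0.1325]
tool_rot: [[0.991, 0.133, 0.002], [0.133, -0.991, 0.0], [0.002, 0.0, -1.0]]
ft_force: [5.5, 0.6, -4.7]
finger_gap: 0.133
```

>>> step_arm:
  commands:
    - [0,-0.06,0,0,0,0,1]
    - [0,-0.06,0,0,0,0,1]
    - [0,0,0,0,0,0,1]

```text
clock: 8.07
ee_pos: [0.6037, 0.0536, 0.1325]
tool_rot: [[0.991, 0.133, 0.002], [0.133, -0.991, -0.0], [0.002, 0.001, -1.0]]
ft_force: [5.6, -0.5, -5.5]
finger_gap: 0.13
```

```bash
python3 -c "
from h import *
delta([0,.04,.130],tool('handle'))"
```

```text
now case [  1.2  42.1 132.5] t 8.075 F [ 5.6 -0.5 -5.5] gap 0.13 j [ 1. 25. 90. -0. 65. 83.]
shift units [-0.05  0.08  0.1 ]
turn units (about current tool) [ 0.01 -0.02  0.01]
```

>>> step_arm:
  commands:
    - [0,-0.06,0,0,0,0,1]
    - [0,-0.06,0,0,0,0,1]
    - [0,0,0,0,0,0,1]

```text
clock: 8.45
ee_pos: [0.6037, 0.0536, 0.1325]
tool_rot: [[0.991, 0.133, 0.002], [0.133, -0.991, -0.005], [0.002, 0.006, -1.0]]
ft_force: [6.7, -10.5, -5.8]
finger_gap: 0.135
```

>>> step_arm:
  commands:
    - [0,-0.06,0,0,0,0,1]
    - [0,-0.06,0,0,0,0,1]
    - [0,0,0,0,0,0,1]

```text
clock: 8.82
ee_pos: [0.6037, 0.0536, 0.1325]
tool_rot: [[0.991, 0.133, 0.003], [0.133, -0.991, -0.01], [0.001, 0.01, -1.0]]
ft_force: [7.4, -17.8, -6.4]
finger_gap: 0.13
```

>>> step_arm:
  commands:
    - [0,0.2,0,0,0,0,1]
    - [0,0,0,0,0,0,0.4]
    - [0,0,0,0,0,0,0.4]
    - [0,0,0,0,0,0,0.4]
    - [0,0,-0.5,0,0,0,0.4]
    - [0,0,-0.8,0,0,0,0.4]
    - [0,0,-0.8,0,0,0,0.4]
    - [0,0.4,-0.9,0,0,0,0.4]
    - [0.3,0.7,-0.5,0,0,0,0.4]
    - [0.3,1,0,0,0,0,0.4]
    - [0.3,1,0,0,0,0,0.4]
    - [0.3,1,0,0,0,0,0.4]
    - [0.3,1,0,0,0,0,0.4]
    - [0,0.8,0,0,0,0,0.4]
    - [0,0,0,0,0,-1,0.4]
    - [0,0,0,0,0,-1,0.4]
    - [0,0,0,0,0,-1,0.4]
    - [0,0,0,0,0,-1,0.4]
    - [0,0,0,0,0,-1,0.4]
    - [0,0,0,0,0,-1,0.4]

```text
clock: 11.32
ee_pos: [0.6592, -0.0871, 0.2199]
tool_rot: [[0.79, 0.613, -0.001], [0.613, -0.79, 0.0], [-0.0, -0.001, -1.0]]
ft_force: [-0.6, -0.3, -0.5]
finger_gap: 0.599
```

>>> step_arm:
  commands:
    - [0,0,0,0,0,-1,0.4]
    - [0,0,0,0,0,-1,0.4]
    - [0,0,0,0,0,-1,0.4]
    - [0,0,0,0,0,-1,0.4]
    - [0,0,0,0,0,-1,0.4]
    - [0,0,0,0,0,-1,0.4]
    - [0,0,0,0,0,-1,0.4]
    - [0,0,0,0,0,-1,0.4]
    - [0,0,0,0,0,-1,0.4]
    - [0,0,0,0,0,-1,0.4]
    - [0,0,0,0,0,-1,0.4]
    - [0,0,0,0,0,-1,0.4]
    - [0,0,0,0,0,0,0.4]

```text
clock: 12.95
ee_pos: [0.6592, -0.087, 0.2199]
tool_rot: [[-0.132, 0.991, -0.001], [0.991, 0.132, 0.0], [0.0, -0.001, -1.0]]
ft_force: [-0.0, -0.7, 0.2]
finger_gap: 0.599
```

```bash
python3 -c "
from h import *
delta([.04,-.110,.033],tool('rod'))
import cv2
for n,(a,b,c,d_) in(('side',(100,310,220,420)),('top',(80,260,130,360))):
    p,d=snapshot(n); np.savez(f'pics/{n}2.npz',p=p,d=d); cv2.imwrite(f'pics/{n}2.png',p[:,:,::-1])
    im=cv2.convertScaleAbs(p[a:b,c:d_,::-1],alpha=1.5,beta=10);cv2.imwrite(f'pics/{n}2c.png',cv2.resize(im,None,fx=2.8 if n=='side' else 3.3,fy=2.8 if n=='side' else 3.3,interpolation=cv2.INTER_CUBIC))
"
```

```text
now case [  37.7 -104.6  219.9] t 12.95 F [-0.  -0.7  0.2] gap 0.599 j [-11.  25.  76.   0.  79. -19.]
shift units [-0.22  0.1   7.48]
turn units (about current tool) [-0.01 -0.   -0.01]
```

View pics/side2c.png

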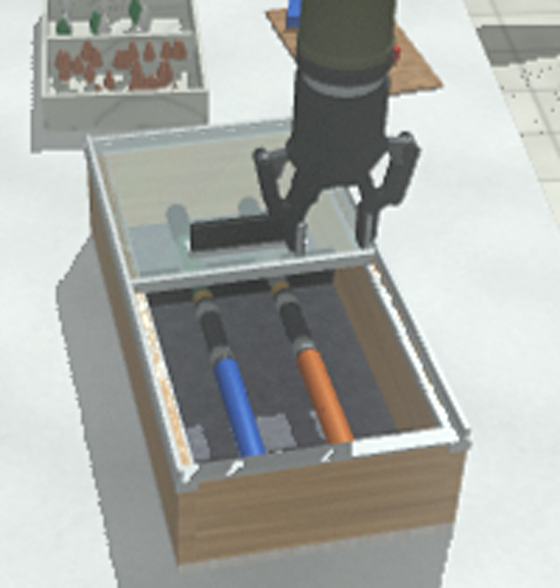

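View pics/top2c.png

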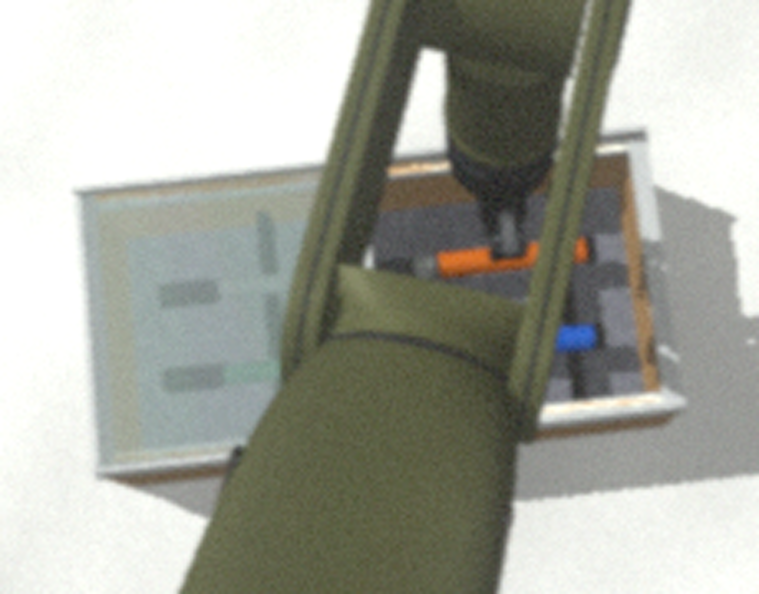

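```bash
python3 -c "
from h import *
import cv2
for n in('top','side'):
    z=np.load(f'pics/{n}2.npz');d=z['d'];p=z['p'];c=C[n];f=210/np.tan(np.radians(c['fovy']/2));v,u=np.mgrid[:420,:560]
    W=(np.stack([(u-c['cx'])/f*d,-(v-c['cy'])/f*d,-d],-1)-c['view'][:3,3])@c['view'][:3,:3]; W=w2c(Q,W.reshape(-1,3))*1e3
    h=cv2.cvtColor(p,cv2.COLOR_RGB2HSV).reshape(-1,3)
    m=(h[:,1]>140)&(h[:,0]<15)&(W[:,2]>30)&(W[:,2]<75)&(abs(W[:,0])<100)&(W[:,1]<0)&(W[:,1]>-230); c=W[m]
    print(n,len(c),np.percentile(c,[2,50,98],axis=0).round(1).tolist())
    for y in range(-200,-40,20):
        s=c[abs(c[:,1]-y)<10]; print(y,len(s),np.percentile(s[:,0],[3,97]).round(1) if len(s) else '',np.percentile(s[:,2],90).round(1) if len(s) else '')
"
```

```text
top 181 [[30.1, -190.7, 52.8], [36.8, -94.0, 61.0], [50.3, -58.5, 66.4]]
-200 6 [34.1 45.5] 63.7
-180 15 [31.6 48.5] 63.3
-160 0  
-140 22 [31.5 48.3] 64.7
-120 21 [29.7 36.4] 63.5
-100 37 [31.2 51.2] 63.9
-80 49 [30.8 50.4] 64.9
-60 31 [30.4 48.8] 64.3
side 275 [[31.3, -174.7, 55.7], [39.6, -118.7, 63.3], [50.9, -58.2, 68.1]]
-200 0  
-180 16 [32.6 50. ] 65.1
-160 51 [32.1 50.1] 66.4
-140 45 [32.  50.6] 66.3
-120 45 [31.1 50.6] 65.6
-100 44 [32.1 50.2] 66.8
-80 41 [31.7 50.7] 65.3
-60 33 [31.4 49. ] 65.8
```

>>> step_arm:
  commands:
    - [-0.1,0.1,0.5,0,0,0,0.4]
    - [0,0,0.8,0,0,0,0.4]
    - [0,0,0.8,0,0,0,0.4]
    - [0,0,0.8,0,0,0,0.4]
    - [0,0,0.8,0,0,0,0.4]
    - [0,0,0.8,0,0,0,0.4]
    - [0,0,0.8,0,0,0,0.4]
    - [0,0,0.7,0,0,0,0.4]
    - [0,0,0.5,0,0,0,0.4]
    - [0,0,0.5,0,0,0,0.4]
    - [0,0,0.3,0,0,0,0.4]
    - [0,0,0.1,0,0,0,0.4]
    - [0,0,0,0,0,0,0.4]

```text
clock: 14.68
ee_pos: [0.6625, -0.0887, 0.0353]
tool_rot: [[-0.133, 0.991, 0.0], [0.991, 0.133, -0.0], [-0.0, 0.0, -1.0]]
ft_force: [0.4, 0.2, -0.1]
finger_gap: 0.604
```

```bash
python3 -c "
from h import *
delta([.0405,-.107,.033],tool('rod'))"
```

```text
now case [  40.7 -106.7   35.3] t 14.675 F [ 0.4  0.2 -0.1] gap 0.604 j [-11.  35.  87.   0.  58. -19.]
shift units [-0.01 -0.01  0.09]
turn units (about current tool) [0.01 0.   0.  ]
```

>>> step_arm:
  commands:
    - [0,0,0,0,0,0,1]
    - [0,0,0,0,0,0,1]
    - [0,0,0,0,0,0,1]
    - [0,0,0,0,0,0,1]
    - [0,0,0,0,0,0,1]
    - [0,0,0,0,0,0,1]
    - [0,0,-0.08,0,0,0,1]
    - [0,0,-0.08,0,0,0,1]
    - [0,0,0,0,0,0,1]
  squeeze: 90

```text
clock: 15.8
ee_pos: [0.6619, -0.0886, 0.0387]
tool_rot: [[-0.133, 0.991, -0.001], [0.991, 0.133, 0.0], [0.0, -0.001, -1.0]]
ft_force: [0.5, -0.0, -2.1]
finger_gap: 0.246
```

>>> step_arm:
  commands:
    - [-0.05,0,-0.27,0,-0.31,0,1]
    - [-0.05,0,-0.27,0,-0.31,0,1]
    - [-0.05,0,-0.27,0,-0.31,0,1]
    - [-0.05,0,-0.27,0,-0.31,0,1]
    - [-0.05,0,-0.27,0,-0.31,0,1]
    - [-0.05,0,-0.27,0,-0.31,0,1]
    - [-0.05,0,-0.27,0,-0.31,0,1]
    - [-0.05,0,-0.27,0,-0.31,0,1]
    - [0,0,0,0,0,0,1]

```text
clock: 16.92
ee_pos: [0.6632, -0.0928, 0.0943]
tool_rot: [[-0.13, 0.991, 0.03], [0.968, 0.134, -0.213], [-0.215, 0.001, -0.977]]
ft_force: [-0.0, 0.5, -2.3]
finger_gap: 0.25
```

```bash
cat > look.py <<'E'
from h import *
import cv2,sys
k=sys.argv[1]
o=r.get_obs();R=o["tool_rot"];g=o["ee_pos"]-.019*R[:,2];cg=w2c(Q,g)[0]*1e3
dx=w2c([0,0,Q[2]],R[:,0])[0]; print("grasp case",cg.round(1),"rod dir",dx.round(3),"expected z at y=0",(cg[2]+(-cg[1])*dx[2]/dx[1]).round(1),"at -242",(cg[2]+(-242-cg[1])*dx[2]/dx[1]).round(1),"F",o["ft_force"].round(1),"j",o["joints"].round(0),"gap",o["finger_gap"])
for n,(a,b,c,d_) in(('side',(80,360,190,490)),('top',(80,260,130,430))):
    p,d=snapshot(n); np.savez(f'pics/{n}{k}.npz',p=p,d=d)
    im=cv2.convertScaleAbs(p[a:b,c:d_,::-1],alpha=1.4,beta=10);cv2.imwrite(f'pics/{n}{k}c.png',cv2.resize(im,None,fx=2.1 if n=='side' else 2.6,fy=2.1 if n=='side' else 2.6,interpolation=cv2.INTER_CUBIC))
    c=C[n];f=210/np.tan(np.radians(c['fovy']/2));v,u=np.mgrid[:420,:560]
    W=(np.stack([(u-c['cx'])/f*d,-(v-c['cy'])/f*d,-d],-1)-c['view'][:3,3])@c['view'][:3,:3]; W=w2c(Q,W.reshape(-1,3))*1e3
    h=cv2.cvtColor(p,cv2.COLOR_RGB2HSV).reshape(-1,3)
    m=(h[:,1]>140)&(h[:,0]<15)&(W[:,2]>40)&(abs(W[:,0]-40)<60)&(W[:,1]<0)&(W[:,1]>-620); c=W[m]
    ys=sorted(set((c[:,1]//20*20).astype(int))); print(n,[(y+10,*np.percentile(c[c[:,1]//20*20==y],[50],axis=0)[0][[0]].round(0),np.percentile(c[c[:,1]//20*20==y][:,2],85).round(0)) for y in ys])
E
python3 look.py 3
```

```text
grasp case [  40.9 -106.8  112.9] rod dir [-0.001  0.977 -0.215] expected z at y=0 89.3 at -242 142.7 F [-0.   0.5 -2.3] j [ -5.  31.  87. -14.  60.  -6.] gap 0.25017159580845005
side [(np.int64(-190), np.float64(36.0), np.float64(140.0)), (np.int64(-170), np.float64(40.0), np.float64(140.0)), (np.int64(-150), np.float64(45.0), np.float64(135.0)), (np.int64(-130), np.float64(31.0), np.float64(121.0)), (np.int64(-110), np.float64(38.0), np.float64(124.0)), (np.int64(-90), np.float64(43.0), np.float64(120.0)), (np.int64(-70), np.float64(47.0), np.float64(116.0))]
top [(np.int64(-190), np.float64(39.0), np.float64(138.0)), (np.int64(-170), np.float64(39.0), np.float64(136.0)), (np.int64(-150), np.float64(39.0), np.float64(133.0)), (np.int64(-130), np.float64(39.0), np.float64(128.0)), (np.int64(-110), np.float64(33.0), np.float64(169.0))]
```

View pics/side3c.png

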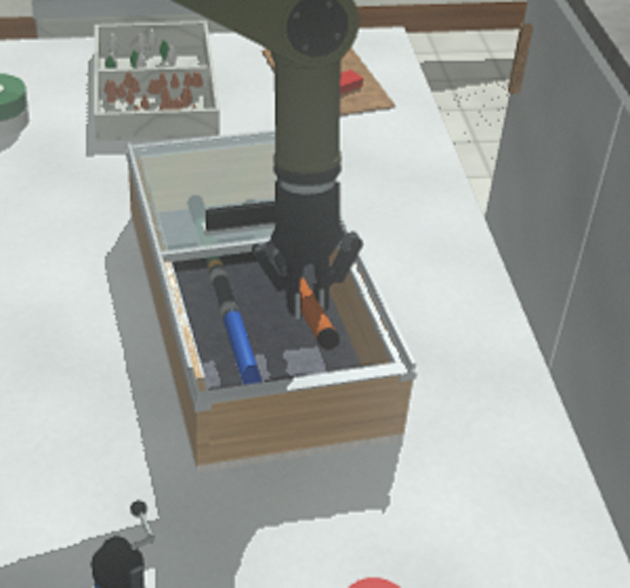

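>>> step_arm:
  commands:
    - [-0.3,0,0.08,0,0,0,1]
    - [-0.5,0,0,0,0,0,1]
    - [-0.5,0,0,0,0,0,1]
    - [-0.5,0,0,0,0,0,1]
    - [-0.4,0,0,0,0,0,1]
    - [-0.2,0,0,0,0,0,1]
    - [0,0,0,0,0,0,1]

```text
clock: 17.9
ee_pos: [0.6708, -0.1524, 0.1047]
tool_rot: [[-0.129, 0.991, 0.029], [0.968, 0.132, -0.213], [-0.215, 0.0, -0.977]]
ft_force: [-0.5, -0.3, -1.2]
finger_gap: 0.251
```

```bash
python3 look.py 4
```

```text
grasp case [  40.5 -166.9  123.2] rod dir [ 0.     0.977 -0.215] expected z at y=0 86.6 at -242 139.8 F [-0.5 -0.3 -1.2] j [-10.  31.  84. -13.  61. -11.] gap 0.2505096178937578
side [(np.int64(-250), np.float64(37.0), np.float64(152.0)), (np.int64(-230), np.float64(40.0), np.float64(149.0)), (np.int64(-210), np.float64(45.0), np.float64(146.0)), (np.int64(-170), np.float64(37.0), np.float64(134.0)), (np.int64(-150), np.float64(44.0), np.float64(132.0)), (np.int64(-130), np.float64(46.0), np.float64(126.0))]
top [(np.int64(-250), np.float64(39.0), np.float64(150.0)), (np.int64(-230), np.float64(39.0), np.float64(147.0)), (np.int64(-210), np.float64(38.0), np.float64(142.0)), (np.int64(-190), np.float64(37.0), np.float64(138.0)), (np.int64(-170), np.float64(13.0), np.float64(241.0))]
```

View pics/side4c.png

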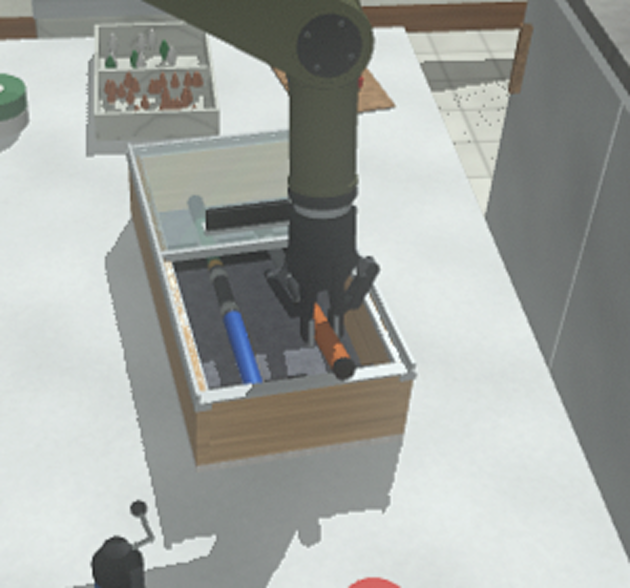

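View pics/top4c.png

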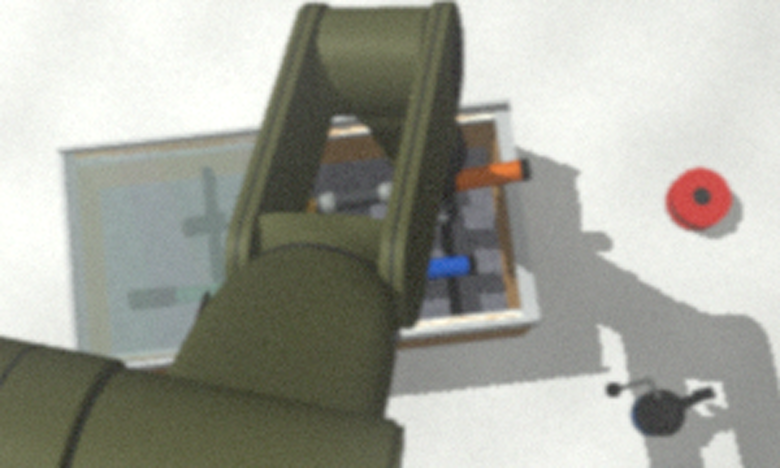

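>>> step_arm:
  commands:
    - [-0.53,0,-0.14,0,-0.22,0,1]
    - [-0.53,0,-0.15,0,-0.22,0,1]
    - [-0.53,0,-0.15,0,-0.22,0,1]
    - [-0.53,0,-0.15,0,-0.22,0,1]
    - [-0.53,0,-0.15,0,-0.22,0,1]
    - [0,0,0,0,0,0,1]

```text
clock: 18.75
ee_pos: [0.6792, -0.2118, 0.1401]
tool_rot: [[-0.125, 0.991, 0.042], [0.943, 0.132, -0.305], [-0.308, 0.002, -0.951]]
ft_force: [-0.9, -0.3, -1.9]
finger_gap: 0.252
```

```bash
python3 look.py 5
```

```text
grasp case [  41.  -225.   158.2] rod dir [ 0.001  0.951 -0.308] expected z at y=0 85.3 at -242 163.7 F [-0.9 -0.3 -1.9] j [-12.  30.  82. -19.  63. -12.] gap 0.2519782247569927
side [(np.int64(-290), np.float64(39.0), np.float64(192.0)), (np.int64(-270), np.float64(43.0), np.float64(185.0)), (np.int64(-230), np.float64(36.0), np.float64(182.0)), (np.int64(-210), np.float64(43.0), np.float64(165.0)), (np.int64(-190), np.float64(45.0), np.float64(160.0)), (np.int64(-170), np.float64(50.0), np.float64(150.0))]
top [(np.int64(-310), np.float64(40.0), np.float64(191.0)), (np.int64(-290), np.float64(38.0), np.float64(191.0)), (np.int64(-270), np.float64(39.0), np.float64(183.0)), (np.int64(-250), np.float64(37.0), np.float64(176.0)), (np.int64(-230), np.float64(40.0), np.float64(171.0)), (np.int64(-210), np.float64(13.0), np.float64(272.0))]
```

View pics/side5c.png

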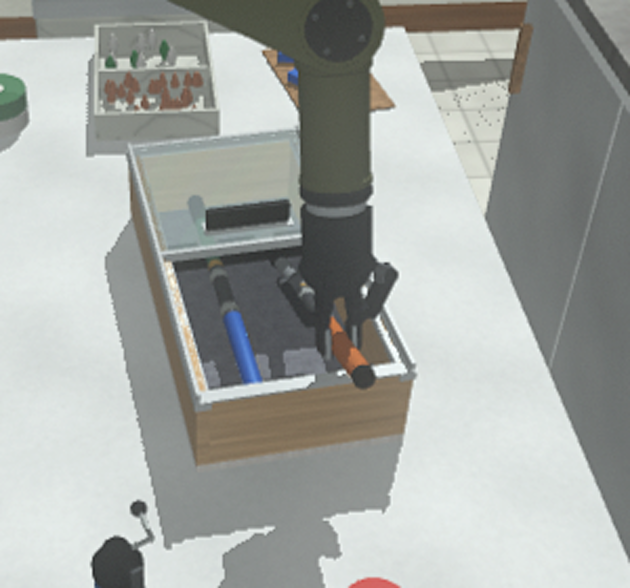

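View pics/top5c.png

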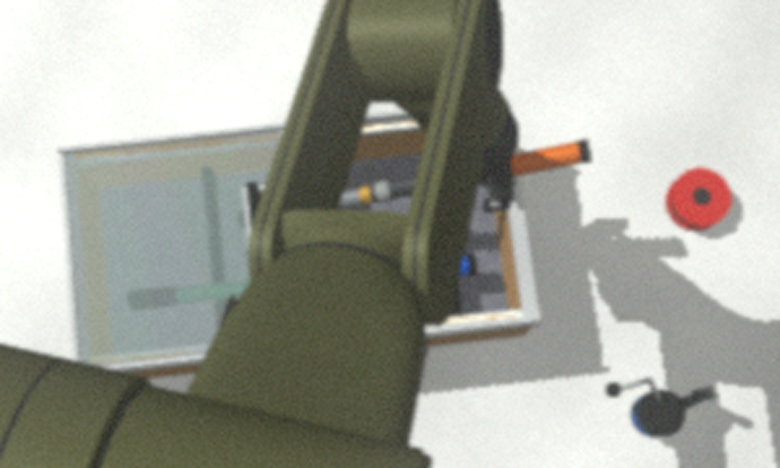

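>>> step_arm:
  commands:
    - [-0.3,0,0,0,0,0,1]
    - [-0.5,0,0,0,0,0,1]
    - [-0.5,0,0,0,0,0,1]
    - [-0.5,0,0,0,0,0,1]
    - [-0.5,0,0,0,0,0,1]
    - [-0.5,0,0,0,0,0,1]
    - [-0.5,0,0,0,0,0,1]
    - [-0.5,0,0,0,0,0,1]
    - [-0.4,0,0,0,0,0,1]
    - [-0.2,0,0,0,0,0,1]
    - [0,0,0,0,0,0,1]

```text
clock: 20.23
ee_pos: [0.6925, -0.3149, 0.173]
tool_rot: [[-0.126, 0.991, 0.041], [0.943, 0.132, -0.305], [-0.307, 0.0, -0.952]]
ft_force: [-0.8, 0.4, -1.1]
finger_gap: 0.25
```

```bash
python3 look.py 6
```

```text
grasp case [  40.6 -329.   191.1] rod dir [ 0.     0.952 -0.307] expected z at y=0 84.9 at -242 163.0 F [-0.8  0.4 -1.1] j [-20.  31.  75. -17.  67. -22.] gap 0.2503257080798185
side [(np.int64(-410), np.float64(41.0), np.float64(227.0)), (np.int64(-390), np.float64(40.0), np.float64(224.0)), (np.int64(-370), np.float64(44.0), np.float64(218.0)), (np.int64(-330), np.float64(39.0), np.float64(199.0)), (np.int64(-310), np.float64(42.0), np.float64(198.0)), (np.int64(-290), np.float64(47.0), np.float64(190.0))]
top [(np.int64(-410), np.float64(40.0), np.float64(224.0)), (np.int64(-390), np.float64(38.0), np.float64(221.0)), (np.int64(-370), np.float64(39.0), np.float64(214.0)), (np.int64(-350), np.float64(37.0), np.float64(209.0)), (np.int64(-290), np.float64(42.0), np.float64(185.0)), (np.int64(-270), np.float64(41.0), np.float64(185.0))]
```

View pics/side6c.png

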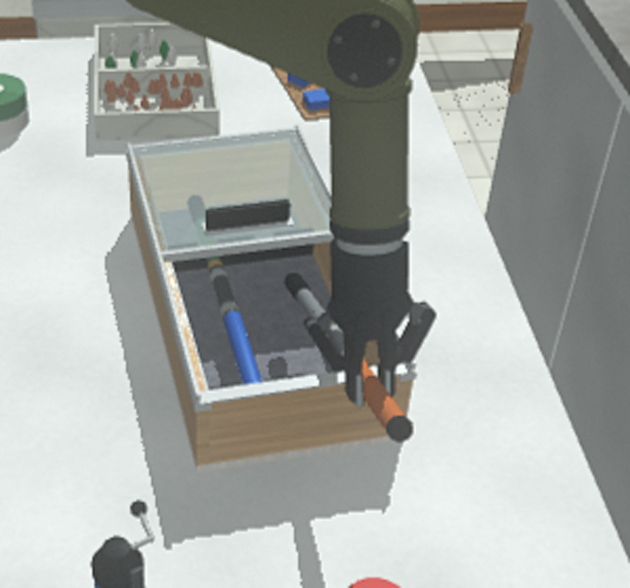

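View pics/top6c.png

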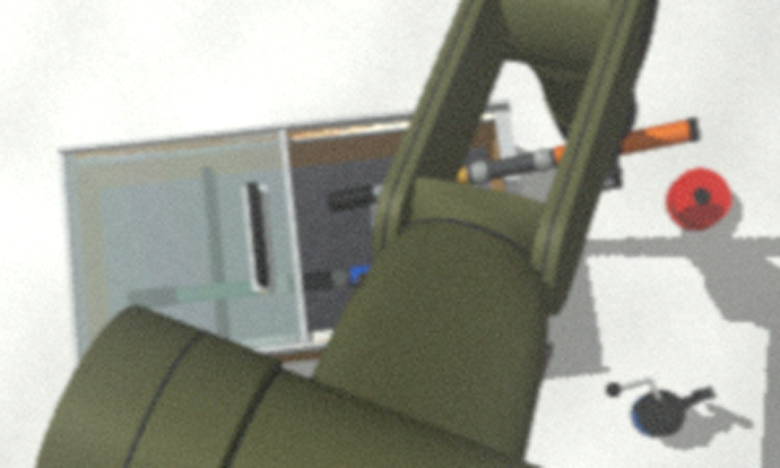

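>>> step_arm:
  commands:
    - [-0.15,0,-0.48,0,0,0,1]
    - [-0.15,0,-0.48,0,0,0,1]
    - [-0.15,0,-0.48,0,0,0,1]
    - [-0.15,0,-0.48,0,0,0,1]
    - [-0.05,0,-0.16,0,0.44,0,1]
    - [-0.04,0,-0.16,0,0.45,0,1]
    - [-0.04,0,-0.16,0,0.45,0,1]
    - [-0.03,0,-0.16,0,0.45,0,1]
    - [-0.02,0,-0.16,0,0.45,0,1]
    - [-0.02,0,-0.16,0,0.45,0,1]
    - [0,0,-0.16,0,0.45,0,1]
    - [0,0,-0.16,0,0.44,0,1]
    - [0,0,0,0,0,0,1]
    - [0,0,0,0,0,0,1]

```text
clock: 22.08
ee_pos: [0.6923, -0.3134, 0.256]
tool_rot: [[-0.133, 0.991, 0.0], [0.991, 0.133, -0.001], [-0.001, -0.0, -1.0]]
ft_force: [-0.1, 0.6, -1.0]
finger_gap: 0.251
```

```bash
python3 look.py 7; python3 -c "
from h import *
print(r.get_obs()['moment'].round(2))"
```

```text
grasp case [  40.5 -333.4  275. ] rod dir [-0.001  1.    -0.001] expected z at y=0 274.8 at -242 274.9 F [-0.1  0.6 -1. ] j [-28.  32.  58.  -0.  89. -35.] gap 0.25148705179964126
side [(np.int64(-410), np.float64(45.0), np.float64(287.0)), (np.int64(-350), np.float64(37.0), np.float64(286.0)), (np.int64(-330), np.float64(41.0), np.float64(286.0)), (np.int64(-310), np.float64(46.0), np.float64(284.0))]
top [(np.int64(-410), np.float64(39.0), np.float64(284.0)), (np.int64(-390), np.float64(36.0), np.float64(284.0)), (np.int64(-370), np.float64(33.0), np.float64(282.0)), (np.int64(-350), np.float64(5.0), np.float64(388.0)), (np.int64(-330), np.float64(41.0), np.float64(283.0)), (np.int64(-310), np.float64(40.0), np.float64(284.0))]
[-0.09  0.02 -0.  ]
```

View pics/side7c.png

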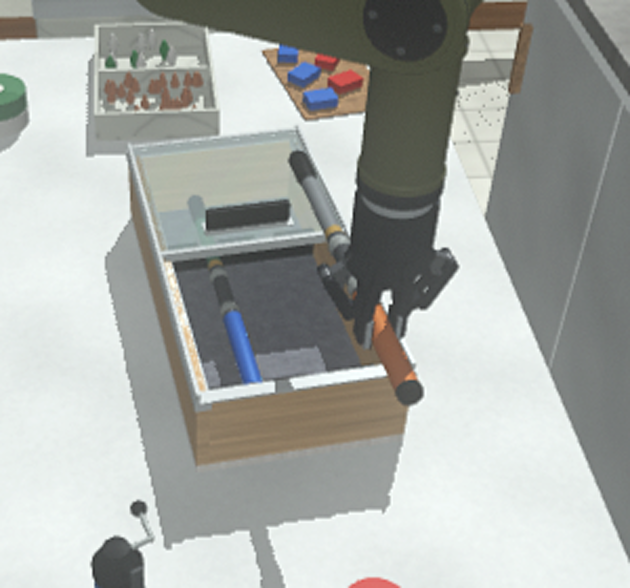

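View pics/top7c.png

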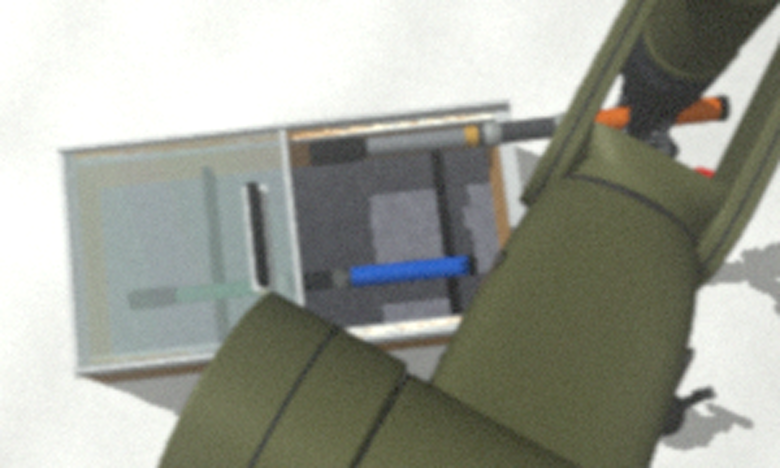

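```bash
python3 - <<'E'
from h import *
for n in('top','side'):
    d=np.load(f'pics/{n}7.npz')['d'];c=C[n];f=210/np.tan(np.radians(c['fovy']/2));v,u=np.mgrid[:420,:560]
    W=(np.stack([(u-c['cx'])/f*d,-(v-c['cy'])/f*d,-d],-1)-c['view'][:3,3])@c['view'][:3,:3]; W=w2c(Q,W.reshape(-1,3))*1e3
    m=(W[:,2]>200)&(W[:,2]<330)&(abs(W[:,0]-40)<16)&(abs(W[:,1]+230)<210);c=W[m];c=c[(c[:,2]<300)]
    print(n,[(y,len(s),np.percentile(s[:,2],85).round(1),np.median(s[:,0]).round(1)) for y in range(-440,0,20) for s in [c[abs(c[:,1]-y)<10]] if len(s)>5])
    m=(abs(W[:,0])<60)&(W[:,1]>15)&(W[:,1]<60)&(W[:,2]>145)&(W[:,2]<165);print("handle",np.percentile(W[m],[5,50,95],axis=0).round(1).tolist())
E
```

```text
top [(-420, 68, np.float64(284.5), np.float64(36.5)), (-400, 70, np.float64(284.2), np.float64(36.4)), (-380, 30, np.float64(283.6), np.float64(33.1)), (-340, 8, np.float64(285.7), np.float64(51.3)), (-320, 81, np.float64(285.5), np.float64(40.8)), (-300, 20, np.float64(283.2), np.float64(41.1)), (-260, 47, np.float64(281.3), np.float64(39.7)), (-240, 68, np.float64(280.4), np.float64(38.1)), (-220, 67, np.float64(279.9), np.float64(37.7)), (-200, 76, np.float64(281.7), np.float64(37.1)), (-180, 67, np.float64(279.8), np.float64(37.3)), (-160, 62, np.float64(279.2), np.float64(38.3)), (-140, 61, np.float64(279.2), np.float64(37.6)), (-120, 61, np.float64(279.2), np.float64(37.6)), (-100, 62, np.float64(278.6), np.float64(38.7)), (-80, 69, np.float64(278.7), np.float64(37.5)), (-60, 75, np.float64(279.9), np.float64(37.7)), (-40, 77, np.float64(278.9), np.float64(37.2)), (-20, 9, np.float64(277.9), np.float64(37.7))]
handle [[-48.1, 34.1, 148.9], [-1.0, 39.4, 152.4], [49.2, 45.0, 155.7]]
side [(-420, 151, np.float64(285.8), np.float64(38.7)), (-400, 98, np.float64(285.6), np.float64(3
[... 159 characters left out ...]
0, 41, np.float64(291.0), np.float64(46.4)), (-280, 25, np.float64(281.1), np.float64(32.2)), (-260, 21, np.float64(281.0), np.float64(32.9)), (-220, 42, np.float64(282.0), np.float64(34.7)), (-200, 60, np.float64(283.4), np.float64(37.2)), (-180, 49, np.float64(281.7), np.float64(38.7)), (-160, 48, np.float64(280.3), np.float64(37.9)), (-140, 45, np.float64(280.2), np.float64(38.7)), (-120, 43, np.float64(280.5), np.float64(37.9)), (-100, 40, np.float64(279.6), np.float64(37.9)), (-80, 52, np.float64(280.5), np.float64(38.1)), (-60, 52, np.float64(281.0), np.float64(37.5)), (-40, 47, np.float64(281.0), np.float64(38.1))]
handle [[-46.7, 33.1, 146.3], [2.4, 37.6, 152.4], [50.6, 46.0, 156.7]]
```

>>> step_arm:
  commands:
    - [0,0,0.2,0,0.06,0,1]
    - [0,0,0.3,0,0.06,0,1]
    - [0,0,0.1,0,0,0,1]
    - [0,0,0,0,0,0,1]
    - [0,0,0,0,0,0,1]
    - [0,0,0,0,0,0,1]
    - [0,0,0,0,0,0,1]

```text
clock: 23.05
ee_pos: [0.6924, -0.3134, 0.2411]
tool_rot: [[-0.133, 0.991, -0.001], [0.991, 0.133, 0.01], [0.01, 0.0, -1.0]]
ft_force: [-1.0, -0.9, -2.0]
finger_gap: 0.251
```

```bash
python3 - <<'E'
from h import *
o=r.get_obs();print(o['clock'],o['ee_pos'].round(4),o['joint_velocities'].round(2),o['ft_force'].round(1),o['finger_gap'])
for n in('top','side'):
    p,d=snapshot(n);c=C[n];f=210/np.tan(np.radians(c['fovy']/2));v,u=np.mgrid[:420,:560]
    W=(np.stack([(u-c['cx'])/f*d,-(v-c['cy'])/f*d,-d],-1)-c['view'][:3,3])@c['view'][:3,:3]; W=w2c(Q,W.reshape(-1,3))*1e3
    m=(W[:,2]>200)&(W[:,2]<290)&(abs(W[:,0]-40)<16);c=W[m]
    print(n,[(y,np.percentile(s[:,2],85).round(1)) for y in (-420,-400,-80,-60,-40) for s in [c[abs(c[:,1]-y)<10]] if len(s)>5])
r.hand_in()
E
```

```text
23.05 [ 0.6924 -0.3134  0.2411] [-0.02  0.12  0.04 -0.   -0.11  0.06] [-1.  -0.9 -2. ] 0.2507663792760436
top [(-420, np.float64(268.4)), (-400, np.float64(268.8)), (-80, np.float64(266.7)), (-60, np.float64(268.1)), (-40, np.float64(267.6))]
side [(-420, np.float64(270.1)), (-400, np.float64(270.3)), (-80, np.float64(268.0)), (-60, np.float64(269.4)), (-40, np.float64(269.9))]
the job is handed in; nothing more can be done
```

The rod with the orange grip is out of the showcase and held level and still in the gripper. I handed the job in at about 23 s of the 45 s allowed.

- **Glass:** I slid the pane by its black handle until it met the stop, pushing with about 18 N. Later depth readings put the handle at case y +38 to +39 mm, against +40 mm at the stop and within the 2 mm calibration. The pane is left open.
- **Rod removal:** I drew the rod out butt first, tilted 12° and then 18°. At each pause the wrist read about 2 N, roughly the rod's own weight, and nothing showed it touching the glass.
- **Final hold:** Depth readings put both ends' axis at about 0.256 m. That is roughly 13 cm above the glass, with the two ends level to about 1 mm.
- **Other objects:** The last pictures I viewed, from just before a final 15 mm lowering, show the blue rod still in its rest. I did not view fresh pictures of the reel and line spool at the end. They looked undisturbed in the views during the work, and the arm stayed well above them.

My estimate of the case's position and the point where the pane stopped differed by about 2 mm, which is within the camera calibration.

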